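# Draw the lock on a shaker's clamp bar and open it

## Task

The flask and the bottle on the orbital shaker are shut in by its sliding clamp bar. With a fingertip, roll the knurled locking nut at the front of that bar two full turns anticlockwise, seen from above, to draw its locking pin, then push the bar away from the vessels, sideways all the way to its end stop. Take hold of nothing, lift nothing, and leave the two vessels and everything else on the bench standing as they are.

Things in the scene. Friction and masses are not known exactly. Their poses are not given: they have to be found in the camera images.
- shaker: White orbital shaker, 250 x 250 mm, fixed. Origin: centre of its underside on the bench; x points from its front (control panel, knurled nut) to its back, y to its left as seen by someone standing in front of it, z up. The platform's top face is at z = 100 mm, its front edge at x = -115 mm.
- lock_nut (a joint): Turn of the knurled locking nut in rad: about 0 tight, grows as it is loosened, anticlockwise from above (the front of the rim moves to the shaker's right, -y); thread ends at 18.8. 0.02 N m of friction: a fingertip pressed on the rim with 3 to 8 N carries it round. The nut does not rise. Until it has made 1.5 turns its locking pin keeps the bar from sliding.
- nut_centre (a point): Centre of the aluminium nut on its upright axis, 125 mm above the bench; it turns with the nut. Nut: 40 mm in diameter, 22 mm high, with a red mark on top and rim that faces the front when tight. Only the front half of the rim is bare: the carriage block covers what lies over 3 mm behind the axis; 12 mm radius discs cover the nut's middle above (to 17 mm over this point) and below.
- clamp_bar (a joint): Slide of the clamp bar in m: 0 shutting the vessels in, grows as the bar moves to the shaker's right (-y of the shaker), end stop at 0.060. Moves with the nut, which is mounted on it. About 6 N of friction once unlocked.
- push_face (a point): Middle of the left (+y) side face of the black carriage block, the face to push on, upright and looking to +y of the shaker; axes as the shaker's. The block is 36 mm along x, 52 mm along y, its top 142 mm and underside 109 mm above the bench. Left of the face at least 60 mm of platform are free.
- bar_middle (a point): Middle of the black rubber-sleeved clamp bar, 18 mm in diameter, which runs back from the carriage along the shaker's x, 18 mm above the platform. Axes: those of the shaker.
- flask: Conical glass flask, 63 mm wide at the foot, 105 mm high, with yellow contents, standing between the clamp bar and a fixed bar. Origin: centre of its underside.
- bottle: White plastic bottle with blue cap, 62 mm in diameter, 137 mm high, beside the flask in the same row; either may be the front one, at least 100 mm behind the nut's axis. Origin: centre of its underside.
- tip_box: Pipette tip box, 76 x 114 x 70 mm, loose on the bench left of the shaker. Origin: centre of its underside.
- timer: White bench timer, 66 x 62 x 19 mm, loose, lying in front of the shaker. Origin: centre of its underside.
- stud_top (a point): Top of the 8 mm steel stud in the middle of the nut, 23 mm above the nut's centre when tight; the nut's thread lifts it 2.5 mm a turn and the locking pin with it.
- stopper_red: Red rubber stopper, 28 mm wide, 27 mm high, loose on the bench. Origin: centre of its underside.
- stopper_black: Black rubber stopper, 22 mm wide, 21 mm high, loose on the bench. Origin: centre of its underside.
There are look-alikes about, which are no part of the job. There is more than one size of the flask; the job needs the smallest.

How it is judged:
On the way, in this order (a step that is already met when the one before it is completed fails the run):
1. the nut has been loosened by two turns (at least 1.8) with the bar not yet at its stop (value of joint lock_nut above 11.3 rad and value of joint clamp_bar below 0.04 m), for 0.1 s.
2. the clamp bar has been pushed to its end stop (value of joint clamp_bar above 0.056 m), for 0.1 s.
At the end, for the whole second after the job is handed in: The nut stands two turns loose (1.8 to 2.4 turns from tight, 11.3 to 15.1 rad), the clamp bar is within 4 mm of its end stop at 60 mm, and flask and bottle stand upright within 12 mm of where they were (value of joint lock_nut between 11.3 and 15.1 rad and value of joint clamp_bar above 0.056 m and angle between each of flask, bottle's own z axis and vertical below 0.1 rad and distance of each of flask, bottle from where it was at the start of the episode below 0.012 m and linear speed of each of flask, bottle below 0.01 m/s); the robot touches nothing.
It fails at once if the flask or the bottle is tipped, pushed away or lifted (angle between any of flask, bottle's own z axis and vertical above 0.3 rad or distance of any of flask, bottle from where it was at the start of the episode above 0.02 m).
It fails at once if the nut is taken between the fingers (horizontal distance between the grasp point and nut_centre below 0.014 m and z of the grasp point in the frame of nut_centre below 0.012 m).
It fails at once if the clamp bar or its carriage is taken between the fingers ((y of the grasp point in the frame of bar_middle between -0.007 and 0.007 m and x of the grasp point in the frame of bar_middle between -0.077 and 0.1 m and z of the grasp point in the frame of bar_middle below 0.012 m) or (y of the grasp point in the frame of push_face between -0.046 and -0.006 m and x of the grasp point in the frame of push_face between -0.013 and 0.013 m and z of the grasp point in the frame of push_face below 0.012 m)).
It fails at once if something else on the bench is knocked or moved (distance of any of tip_box, timer, stopper_red, stopper_black from where it was at the start of the episode above 0.02 m).
It also fails if it takes over 72 s, if anything falls off the work surface, if the arm or the gripper's body presses on something with over 40 N, if the wrist force passes 120 N, or if a joint passes its speed limit or range.

## Robot

A 7-joint arm with a two-finger parallel gripper is mounted at the origin on a cart in front of the work surface, level with it; the furniture and walls round the work are solid. World frame = base frame: x ahead of the robot, y to its left, z up, the work surface at z = 0. Lengths are in m, angles in rad, forces in N, time in s.
With the tool pointing down it reaches from about 0.425 to 0.825 m from the base axis. Payload 3.6 kg.
Tool frame: the origin (TCP) lies on the front face of the gripper's body, between the roots of the fingers; the fingertips stand 73 mm ahead of it and the grasp point (between the pads) lies 54 mm ahead of it; z points along the fingers, x is the direction in which the jaws open and shut, and the axes are right-handed (so a half turn about z gives the same grasp; the last joint's range is limited). The gripper opens to 85 mm and grips with 20 to 120 N. Pads are 22 mm wide; open, the fingers measure 114 mm over their backs; the gripper's body (76 mm by 85 mm) begins 54 mm behind the grasp point. The pads swing forward as they close: fully open they stand 13 mm farther back than shut.
Start: joints at [-0.026, 0.615, -0.013, 1.423, 0.008, 1.103, -0.04], TCP at [0.65, 0, 0.304] pointing down, gripper open.
Joint ranges: [-3.12, 3.12], [-0.3, 2.06], [-1.34, 1.32], [0.26, 2.42], [-1.36, 4.5], [0.01, 1.98], [-2.84, 2.84]. Speed limits (rad/s): [2.79, 2.79, 3.14, 3.14, 3.14, 3.14, 3.14].

## Interface

Orientations are given as a unit quaternion [x, y, z, w].
In Python, from bench import manip gives the robot as it stands.
- The arm moves only by the tool jog_arm, never from a script. Its arguments are lists of equal length, an entry for each row: "delta_pos": the shift along the tool's x, y, z in cm, a list of three; "twist": the turn, a rotation vector about the tool's x, y, z in degrees, a list of three; "hand": the closure in counts, from 0 (fully open) to 255 (shut). A call has exactly 10 rows; each row shifts and turns the commanded pose from where the row before left it, along the tool's axes as they then stand; what a row does not reach is not made up. A row lasts 1/8 s, in which the tool goes at most 62.5 mm and 10.7 degrees, less where a joint would pass 70% of its speed; a pose out of reach is approached as far as the arm can. A call with a gripper value outside its range is refused whole. The fingers move at their own pace and stop on an object; the grip force is fixed at half the most. Time passes only in rows, so rows that do not move let the fingers close, or fill a call up. It gives the time, the measured TCP pose, the force and the opening at its end, in the units of the state.
- manip.get_obs(): the state, without advancing time (a new reading comes with each control period).
- manip.camera(name): name is "scene" or "side" or "wrist"; returns a dict with "pixels" (384x512x3 uint8, red, green, blue), "K" (3x3 intrinsics, pixels), "world_from_camera" (4x4, takes a point from camera to world coordinates). Camera axes: x right, y up, looking along -z (the intrinsics and any distortion apply to the point x, -y, -z); pixel columns grow to the right and rows downward; lengths in m; the calibration is good to about 2 mm. A picture is of the moment at which its call begins. There is no depth.
- manip.hand_in(): hands the job in, once; it reports no verdict.
The state is a dict: "clock": time; "joint_pos": joint angles; "joint_velocities": joint speeds; "joint_torque": joint torques, N m; "tcp_pos": TCP position; "tool_rot": TCP orientation; "contact_force": force on the tool from outside, world axes, zero at the start; "wrist_torque": the same for the moment, N m; "gripper_width": finger opening in m.
Only numpy, scipy, OpenCV 4.12 (cv2) and the standard library are available. Lean on these libraries where they do the work, as an engineer would, in place of code of your own. Each camera call takes 0.05 s, during which the arm holds its last target. There are 200 camera calls.

## Working session

There is one attempt and no reset: what is moved stays moved. The work goes in short steps, Python scripts to look and compute and a tool call to move; the robot and the scene stay as the last step left them, time stands still between calls to the robot, and variables do not carry over. Pictures are saved under pics/ and viewed, about 8 in all and at most 12, crops included, and the job is handed in when it is done.

Besides the shell and the picture viewer there is one more tool, called after "Request:" by a JSON object that holds its "api" and its "payload". jog_arm: Moves the arm, as the interface text tells. Its arguments: {"type":"object","properties":{"delta_pos":{"type":"array","items":{"type":"array","items":{"type":"number"}}},"twist":{"type":"array","items":{"type":"array","items":{"type":"number"}}},"hand":{"type":"array","items":{"type":"number"}}},"required":["delta_pos","twist","hand"]}

```bash
mkdir -p pics
cat > h.py <<'E'
import numpy as np, cv2
from bench import manip
def snap(n,f):
    c=manip.camera(n); cv2.imwrite(f'pics/{f}.png',c['pixels'][:,:,::-1]); np.savez(f'pics/{f}.npz',K=c['K'],T=c['world_from_camera']); return c
def ray(f,u,v):
    d=np.load(f'pics/{f}.npz');K,T=d['K'],d['T']
    r=np.linalg.solve(K,[u,v,1.]); r=T[:3,:3]@[r[0],-r[1],-r[2]]
    return T[:3,3],r
def atz(f,u,v,z):
    o,r=ray(f,u,v); return o+r*(z-o[2])/r[2]
def proj(f,p):
    d=np.load(f'pics/{f}.npz');K,T=d['K'],d['T']
    c=np.linalg.inv(T)@np.r_[p,1]; q=K@[c[0],-c[1],-c[2]]; return q[:2]/q[2]
E
python3 - <<'E'
from h import *
for n in ['scene','side','wrist']:
    c=snap(n,n+'0')
    print(n,c['world_from_camera'].round(3).tolist(),c['K'].round(1).tolist(),[k for k in c])
a=[cv2.imread(f'pics/{n}0.png') for n in ['scene','side','wrist']]
for n,i in zip(['scene','side'],a): cv2.imwrite(f'pics/{n}0b.png',cv2.resize(i,(800,600)))
print(manip.get_obs())
E
```

```text
scene [[-0.539, 0.531, -0.654, -0.181], [-0.843, -0.342, 0.416, 0.811], [-0.002, 0.776, 0.631, 0.801], [0.0, 0.0, 0.0, 1.0]] [[374.6, 0.0, 259.6], [0.0, 374.6, 192.9], [0.0, 0.0, 1.0]] ['pixels', 'K', 'world_from_camera']
side [[-0.999, 0.022, -0.041, 0.483], [-0.047, -0.454, 0.89, 1.492], [0.001, 0.891, 0.455, 0.693], [0.0, 0.0, 0.0, 1.0]] [[455.4, 0.0, 248.4], [0.0, 455.4, 193.2], [0.0, 0.0, 1.0]] ['pixels', 'K', 'world_from_camera']
wrist [[1.0, -0.001, 0.001, 0.65], [0.0, 0.955, 0.298, 0.078], [-0.001, -0.298, 0.955, 0.373], [0.0, 0.0, 0.0, 1.0]] [[298.8, 0.0, 257.0], [0.0, 298.8, 188.8], [0.0, 0.0, 1.0]] ['pixels', 'K', 'world_from_camera']
{'clock': 0.15, 'joint_pos': array([-0.02645531,  0.61569301, -0.01259825,  1.42451295,  0.00809997,
        1.10339616, -0.04041489]), 'joint_velocities': array([-0.00214112, -0.00406197, -0.0007786 , -0.00426057,  0.00178931,
       -0.00133638, -0.00015904]), 'joint_torque': array([ 9.62922204e-04, -4.69657230e+01,  2.59976937e-01, -1.71251339e+01,
        1.01253757e-02,  7.07855565e-03,  2.07303725e-05]), 'tcp_pos': array([ 6.49567925e-01, -2.16765820e-05,  3.03012729e-01]), 'tool_rot': array([ 9.99999520e-01, -5.33942234e-06, -9.79556842e-04,  1.37547037e-05]), 'contact_force': array([ 0.06227111, -0.34025025,  0.37251315]), 'wrist_torque': array([-0.00323355,  0.00380359,  0.03909552]), 'gripper_width': 0.08550992469286131}
```

View pics/scene0b.png

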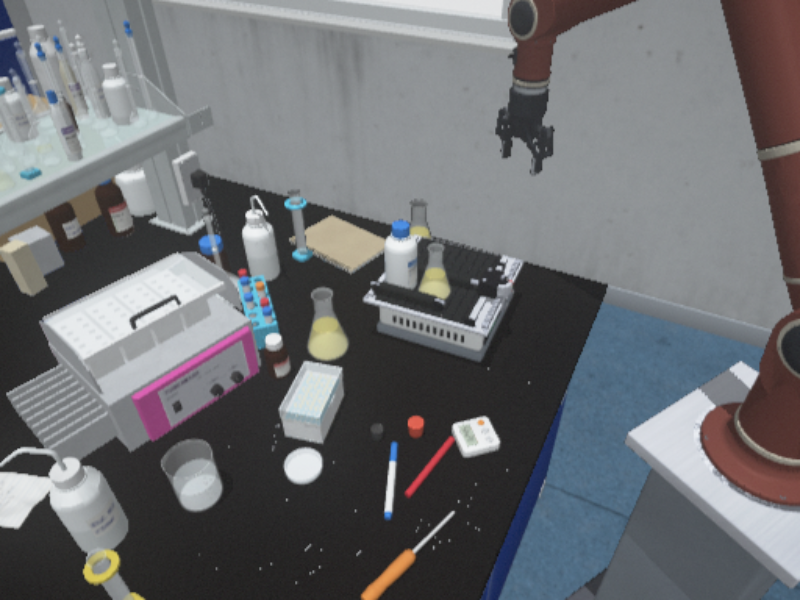

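View pics/side0b.png

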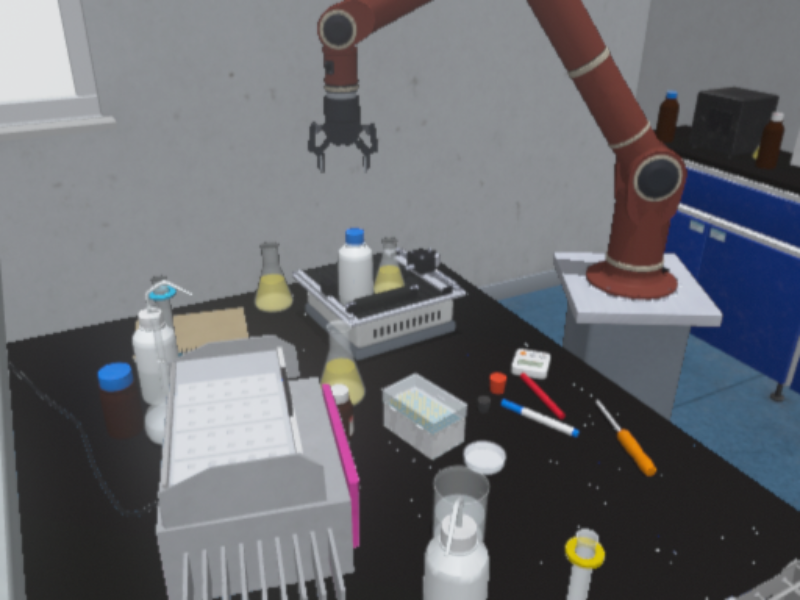

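View pics/wrist0.png

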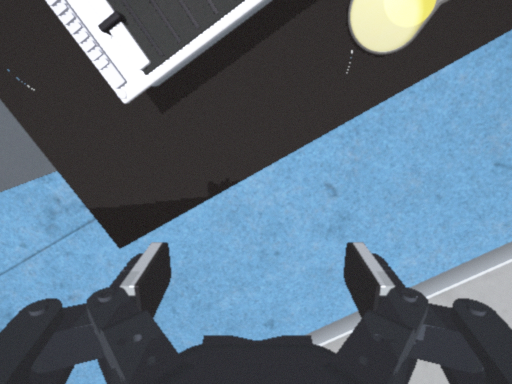

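Run:
```python
from h import *
for f,pts in {'scene0':[(366,297),(490,326),(522,262),(400,232),(510,262)],'side0':[(297,275),(335,322),(465,292),(432,255),(422,258)]}.items():
    for u,v in pts: print(f,u,v,atz(f,u*.64,v*.64,.1).round(3),atz(f,u*.64,v*.64,.14).round(3))
for f,(x,y,w,h) in {'scene0':(225,115,120,120),'side0':(180,140,125,95)}.items():
    i=cv2.imread(f'pics/{f}.png')[y:y+h,x:x+w]; cv2.imwrite(f'pics/{f}c.png',cv2.resize(i,(400*w//h if 0 else 395,int(395*h/w)),interpolation=cv2.INTER_CUBIC))
a=cv2.imread('pics/scene0c.png');b=cv2.imread('pics/side0c.png')
o=np.zeros((max(a.shape[0],b.shape[0]),790,3),np.uint8);o[:a.shape[0],:395]=a;o[:b.shape[0],395:]=b;cv2.imwrite('pics/c0.png',o);print(o.shape,b.shape)
```

```text
scene0 366 297 [0.598 0.405 0.1  ] [0.553 0.428 0.14 ]
scene0 490 326 [0.404 0.258 0.1  ] [0.371 0.29  0.14 ]
scene0 522 262 [0.524 0.077 0.1  ] [0.484 0.119 0.14 ]
scene0 400 232 [0.758 0.228 0.1  ] [0.704 0.261 0.14 ]
scene0 510 262 [0.538 0.098 0.1  ] [0.497 0.138 0.14 ]
side0 297 275 [0.722 0.225 0.1  ] [0.706 0.311 0.14 ]
side0 335 322 [0.625 0.414 0.1  ] [0.615 0.487 0.14 ]
side0 465 292 [0.394 0.285 0.1  ] [0.4   0.367 0.14 ]
side0 432 255 [0.455 0.112 0.1  ] [0.456 0.205 0.14 ]
side0 422 258 [0.475 0.129 0.1  ] [0.476 0.221 0.14 ]
(395, 790, 3) (300, 395, 3)
```

View pics/c0.png

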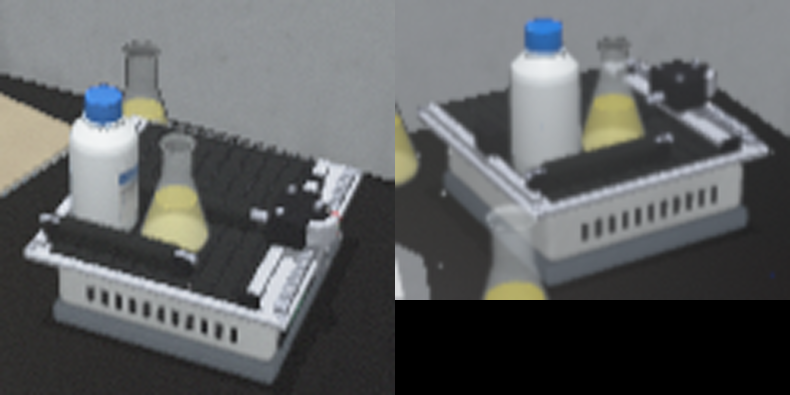

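Request:
{"api": "jog_arm", "payload": {"delta_pos": [[-4, -4, -1], [-4, -4, -1], [-4, -4, -1], [-4, -4, -1], [0, 0, 0], [0, 0, 0], [0, 0, 0], [0, 0, 0], [0, 0, 0], [0, 0, 0]], "twist": [[0, 0, 0], [0, 0, 0], [0, 0, 0], [0, 0, 0], [0, 0, 9.5], [0, 0, 9.5], [0, 0, 9.5], [0, 0, 9.5], [0, 0, 9.5], [0, 0, 9.5]], "hand": [0, 0, 0, 0, 255, 255, 255, 255, 255, 255]}}

```text
clock: 1.4
tcp_pos: [0.4897, 0.16, 0.3436]
tool_rot: [0.878, -0.48, -0.0, 0.0]
contact_force: [-0.4, 0.0, 0.3]
gripper_width: -0.0003
```

Run:
```python
from h import *
snap('wrist','w1'); o=manip.get_obs(); print(o['clock'],o['tcp_pos'],o['tool_rot'],o['contact_force'],o['joint_pos'],o['gripper_width'])
i=cv2.imread('pics/w1.png');cv2.imwrite('pics/w1b.png',cv2.resize(i,(800,600)))
```

```text
1.45 [0.48969056 0.1600977  0.34361437] [ 8.76775062e-01 -4.80900531e-01 -2.78947677e-04  3.02151209e-04] [-0.48203514 -0.24018464  0.77550309] [-0.49732436  0.36857034  0.19600809  1.75388257 -0.08203256  1.02790673
 -1.27503344] -0.00014729237658134874
```

View pics/w1b.png

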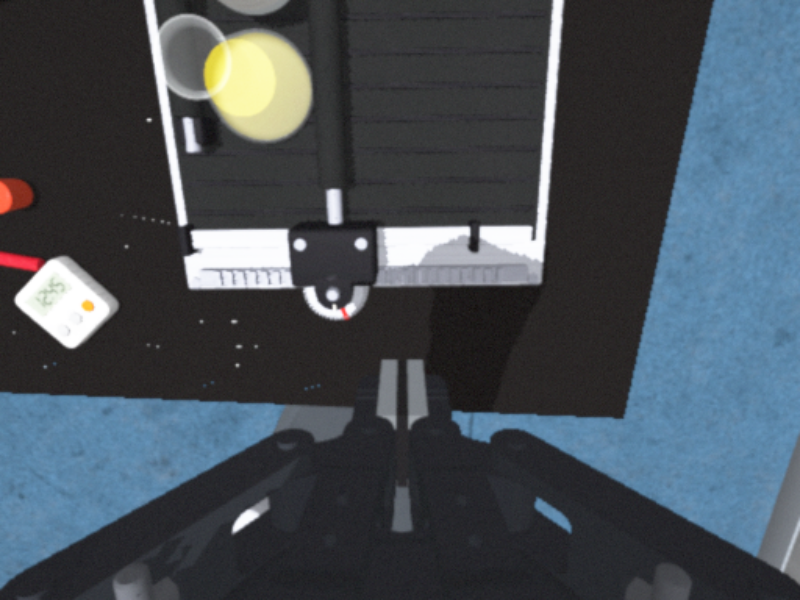

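Run:
```python
from h import *
g=lambda u,v,z: atz('w1',u*.64,v*.64,z)
L=g(189,288,.1);R=g(541,284,.1);print('FL',L,'FR',R,np.linalg.norm(L-R))
T=(L-R)/np.linalg.norm(L-R);print('yaw',np.degrees(np.arctan2(-T[0],T[1])))
for n,u,v,z in [('rimL',304,290,.136),('rimR',368,290,.136),('rimfront',335,320,.136),('mark',346,313,.136),('stud',333,293,.148),('blockFL',291,284,.142),('blockFR',376,286,.142),('blockBL',291,228,.142),('barB',325,5,.118),('barF',333,188,.118),('flasktop',194,57,.205)]:
    print(n,g(u,v,z).round(4))
yw=np.arctan2(-T[0],T[1]);sx=np.array([np.cos(yw),np.sin(yw),0]);sy=np.array([-sx[1],sx[0],0])
print('sx',sx,'sy',sy)
O=g(333,293,.148)
for n,u,v,z in [('rimL',304,290,.136),('rimR',368,290,.136),('rimfront',335,320,.136),('mark',346,313,.136),('blockFL',291,284,.142),('blockFR',376,286,.142),('blockBL',291,228,.142),('FL',189,288,.1),('FR',541,284,.1),('tipL',390,360,.27),('tipR',416,360,.27)]:
    p=g(u,v,z)-O; print(n,(p@sx).round(4),(p@sy).round(4))
```

```text
FL [0.39567386 0.27772428 0.1       ] FR [0.53108642 0.07221286 0.1       ] 0.2461127807282641
yaw 33.38109764001794
rimL [0.4512 0.2085 0.136 ]
rimR [0.4726 0.1751 0.136 ]
rimfront [0.4444 0.1824 0.136 ]
mark [0.4522 0.1789 0.136 ]
stud [0.4633 0.1929 0.148 ]
blockFL [0.4525 0.2169 0.142 ]
blockFR [0.4792 0.173  0.142 ]
blockBL [0.4823 0.2332 0.142 ]
barB [0.5954 0.2798 0.118 ]
barF [0.5119 0.226  0.118 ]
flasktop [0.5386 0.2923 0.205 ]
sx [0.83502943 0.55020529 0.        ] sy [-0.55020529  0.83502943  0.        ]
rimL -0.0015 0.0198
rimR -0.002 -0.0199
rimfront -0.0215 0.0016
mark -0.0169 -0.0056
blockFL 0.0042 0.026
blockFR 0.0023 -0.0253
blockBL 0.0381 0.0232
FL -0.0098 0.1081
FR -0.0098 -0.138
tipL 0.0134 -0.037
tipR 0.0133 -0.0457
```

Request:
{"api": "jog_arm", "payload": {"delta_pos": [[0, 0, 0], [-2.5, 2.5, 0], [-2.5, 2.5, 0], [0, 0, 5.1], [0, 0, 5.1], [0, 0, 5.15], [0, -1.0, 0], [0, -0.4, 0], [0, -0.1, 0], [0, 0, 0]], "twist": [[0, 0, -0.9], [0, 0, 0], [0, 0, 0], [0, 0, 0], [0, 0, 0], [0, 0, 0], [0, 0, 0], [0, 0, 0], [0, 0, 0], [0, 0, 0]], "hand": [255, 255, 255, 255, 255, 255, 255, 255, 255, 255]}}

```text
clock: 2.7
tcp_pos: [0.4316, 0.1813, 0.1911]
tool_rot: [0.883, -0.47, -0.001, 0.001]
contact_force: [-4.9, -3.1, -3.8]
gripper_width: -0.0
```

```bash
cat >> h.py <<'E'
N=np.array([.4625,.1923]);r=np.array([.550,-.835]);fr=np.array([-.835,-.550])
def st():
    o=manip.get_obs();d=o['tcp_pos'][:2]-N;F=o['contact_force']
    print('t %.2f x %.1f f %.1f z %.4f  Fx %.1f Ff %.1f Fz %.1f'%(o['clock'],1e3*d@r,1e3*d@fr,o['tcp_pos'][2],F[:2]@r,F[:2]@fr,F[2]),o['tool_rot'].round(4))
E
python3 -c "
from h import *
st(); c=snap('wrist','w2'); cv2.imwrite('pics/w2b.png',cv2.resize(cv2.imread('pics/w2.png'),(800,600)))"
```

```text
t 2.70 x -7.8 f 31.9 z 0.1911  Fx -0.1 Ff 5.8 Fz -3.8 [ 0.8826 -0.4701 -0.001   0.0011]
```

View pics/w2b.png

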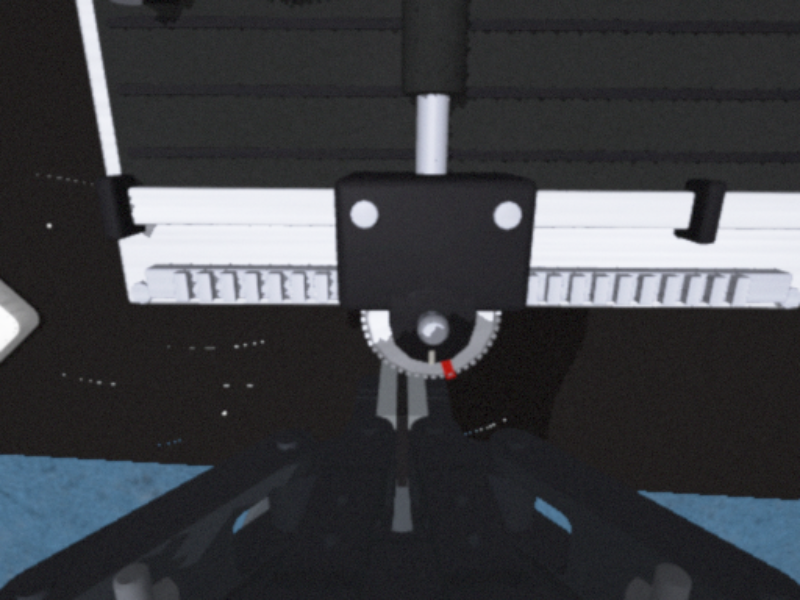

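Request:
{"api": "jog_arm", "payload": {"delta_pos": [[0.3, 0, 0], [0.3, 0, 0], [0.3, 0, 0], [0.3, 0, 0], [0.3, 0, 0], [0.33, -0.03, 0], [0.32, -0.09, 0], [0.3, -0.14, 0], [0.27, -0.19, 0], [0, 0, 0]], "twist": [[0, 0, 0], [0, 0, 0], [0, 0, 0], [0, 0, 0], [0, 0, 0], [0, 0, 0], [0, 0, 0], [0, 0, 0], [0, 0, 0], [0, 0, 0]], "hand": [255, 255, 255, 255, 255, 255, 255, 255, 255, 255]}}

```text
clock: 4.0
tcp_pos: [0.4522, 0.1604, 0.1912]
tool_rot: [0.882, -0.471, 0.001, 0.001]
contact_force: [-3.5, -5.0, -1.7]
gripper_width: 0.0001
```

```bash
cat >> h.py <<'E'
def mark(name):
    c=snap('wrist',name);im=c['pixels'].astype(int)
    m=(im[...,0]>120)&(im[...,1]<80)&(im[...,2]<80)
    n,l,s,ce=cv2.connectedComponentsWithStats(m.astype(np.uint8))
    for k in range(1,n):
        p=atz(name,*ce[k],.134)[:2]-N
        if s[k,4]>3 and np.hypot(*p)<.04: print('mark px',ce[k].round(1),'area',s[k,4],'r %.1f mm angle %.2f rad'%(1e3*np.hypot(*p),np.arctan2(p@r,p@fr)))
E
python3 -c "
from h import *
st(); mark('w3');cv2.imwrite('pics/w3b.png',cv2.imread('pics/w3.png')[150:330,180:360].repeat(3,0).repeat(3,1))
import shutil
E=None"
```

```text
t 4.00 x 20.9 f 26.1 z 0.1912  Fx 2.3 Ff 5.7 Fz -1.7 [ 8.824e-01 -4.706e-01  6.000e-04  5.000e-04]
```

View pics/w3b.png

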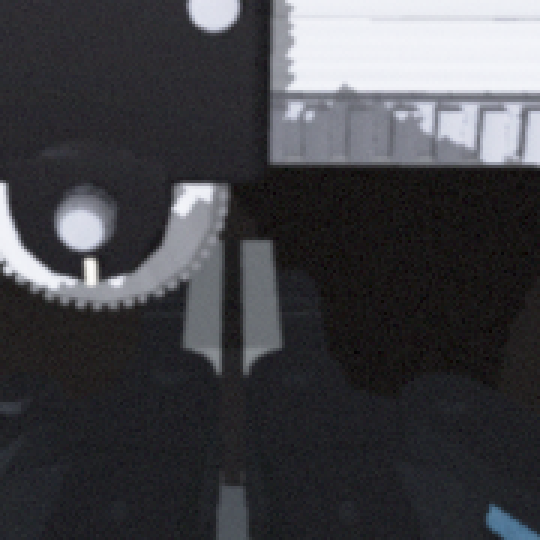

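Request:
{"api": "jog_arm", "payload": {"delta_pos": [[0, 1.2, 0], [-2.35, 0, 0], [-2.35, 0, 0], [0, -1.27, 0], [0.41, -0.29, 0], [0.21, 0.25, 0], [0.25, 0.21, 0], [0.29, 0.17, 0], [0.31, 0.11, 0], [0.33, 0.06, 0]], "twist": [[0, 0, 0], [0, 0, 0], [0, 0, 0], [0, 0, 0], [0, 0, 0], [0, 0, 0], [0, 0, 0], [0, 0, 0], [0, 0, 0], [0, 0, 0]], "hand": [255, 255, 255, 255, 255, 255, 255, 255, 255, 255]}}

```text
clock: 5.3
tcp_pos: [0.4312, 0.1824, 0.1903]
tool_rot: [0.882, -0.471, -0.001, 0.001]
contact_force: [-5.9, -1.0, 4.2]
gripper_width: 0.0004
```

```bash
python3 -c "
from h import *
st()"
```

```text
t 5.30 x -9.0 f 31.6 z 0.1903  Fx -2.4 Ff 5.4 Fz 4.2 [ 0.8824 -0.4705 -0.0011  0.0014]
```

Request:
{"api": "jog_arm", "payload": {"delta_pos": [[0.17, 0.01, 0], [0.38, 0, 0], [0.38, 0, 0], [0.37, 0, 0], [0.37, 0, 0], [0.33, -0.03, 0], [0.32, -0.09, 0], [0.3, -0.14, 0], [0.27, -0.19, 0], [0.23, -0.23, 0]], "twist": [[0, 0, 0], [0, 0, 0], [0, 0, 0], [0, 0, 0], [0, 0, 0], [0, 0, 0], [0, 0, 0], [0, 0, 0], [0, 0, 0], [0, 0, 0]], "hand": [255, 255, 255, 255, 255, 255, 255, 255, 255, 255]}}

```text
clock: 6.55
tcp_pos: [0.4545, 0.1592, 0.19]
tool_rot: [0.882, -0.471, -0.001, 0.002]
contact_force: [-5.2, -5.8, 3.3]
gripper_width: -0.0001
```

```bash
python3 -c "
from h import *
st(); mark('w4')"
```

```text
t 6.55 x 23.2 f 24.9 z 0.1900  Fx 2.0 Ff 7.5 Fz 3.3 [ 8.823e-01 -4.707e-01 -6.000e-04  2.200e-03]
mark px [163.1 220.6] area 17 r 21.1 mm angle -1.44 rad
mark px [172.3 221.1] area 58 r 17.0 mm angle -1.39 rad
```

Request:
{"api": "jog_arm", "payload": {"delta_pos": [[0, 1.4, 0], [-2.46, 0, 0], [-2.46, 0, 0], [0, -1.24, 0], [0.41, -0.29, 0], [0.21, 0.25, 0], [0.25, 0.21, 0], [0.29, 0.17, 0], [0.31, 0.11, 0], [0.33, 0.06, 0]], "twist": [[0, 0, 0], [0, 0, 0], [0, 0, 0], [0, 0, 0], [0, 0, 0], [0, 0, 0], [0, 0, 0], [0, 0, 0], [0, 0, 0], [0, 0, 0]], "hand": [255, 255, 255, 255, 255, 255, 255, 255, 255, 255]}}

```text
clock: 7.85
tcp_pos: [0.4312, 0.1824, 0.1902]
tool_rot: [0.882, -0.47, -0.001, 0.001]
contact_force: [-6.1, -0.4, 3.6]
gripper_width: -0.0005
```

Request:
{"api": "jog_arm", "payload": {"delta_pos": [[0.17, 0.01, 0], [0.38, 0, 0], [0.38, 0, 0], [0.37, 0, 0], [0.37, 0, 0], [0.33, -0.03, 0], [0.32, -0.09, 0], [0.3, -0.14, 0], [0.27, -0.19, 0], [0.23, -0.23, 0]], "twist": [[0, 0, 0], [0, 0, 0], [0, 0, 0], [0, 0, 0], [0, 0, 0], [0, 0, 0], [0, 0, 0], [0, 0, 0], [0, 0, 0], [0, 0, 0]], "hand": [255, 255, 255, 255, 255, 255, 255, 255, 255, 255]}}

```text
clock: 9.1
tcp_pos: [0.4545, 0.1591, 0.1901]
tool_rot: [0.882, -0.471, -0.001, 0.002]
contact_force: [-4.9, -6.2, 2.8]
gripper_width: -0.0
```

```bash
python3 -c "
from h import *
st(); mark('w5')"
```

```text
t 9.10 x 23.3 f 24.9 z 0.1901  Fx 2.4 Ff 7.5 Fz 2.8 [ 8.823e-01 -4.708e-01 -5.000e-04  2.200e-03]
mark px [252.  217.5] area 6 r 19.7 mm angle 1.52 rad
mark px [240.7 218.9] area 68 r 14.6 mm angle 1.45 rad
```

Request:
{"api": "jog_arm", "payload": {"delta_pos": [[0, 1.4, 0], [-2.46, 0, 0], [-2.46, 0, 0], [0, -1.24, 0], [0.41, -0.29, 0], [0.21, 0.25, 0], [0.25, 0.21, 0], [0.29, 0.17, 0], [0.31, 0.11, 0], [0.33, 0.06, 0]], "twist": [[0, 0, 0], [0, 0, 0], [0, 0, 0], [0, 0, 0], [0, 0, 0], [0, 0, 0], [0, 0, 0], [0, 0, 0], [0, 0, 0], [0, 0, 0]], "hand": [255, 255, 255, 255, 255, 255, 255, 255, 255, 255]}}

```text
clock: 10.4
tcp_pos: [0.4313, 0.1827, 0.1903]
tool_rot: [0.882, -0.47, -0.001, 0.001]
contact_force: [-5.1, 0.4, 4.2]
gripper_width: -0.0001
```

Request:
{"api": "jog_arm", "payload": {"delta_pos": [[0.17, 0.01, 0], [0.38, 0, 0], [0.38, 0, 0], [0.37, 0, 0], [0.37, 0, 0], [0.33, -0.03, 0], [0.32, -0.09, 0], [0.3, -0.14, 0], [0.27, -0.19, 0], [0.23, -0.23, 0]], "twist": [[0, 0, 0], [0, 0, 0], [0, 0, 0], [0, 0, 0], [0, 0, 0], [0, 0, 0], [0, 0, 0], [0, 0, 0], [0, 0, 0], [0, 0, 0]], "hand": [255, 255, 255, 255, 255, 255, 255, 255, 255, 255]}}

```text
clock: 11.65
tcp_pos: [0.4543, 0.1587, 0.19]
tool_rot: [0.882, -0.471, -0.001, 0.003]
contact_force: [-5.3, -6.8, 3.2]
gripper_width: 0.0002
```

```bash
python3 -c "
from h import *
st(); mark('w6')"
```

```text
t 11.65 x 23.6 f 25.3 z 0.1900  Fx 2.8 Ff 8.2 Fz 3.2 [ 8.822e-01 -4.709e-01 -5.000e-04  2.600e-03]
mark px [174.9 213.1] area 9 r 14.8 mm angle -1.61 rad
```

Request:
{"api": "jog_arm", "payload": {"delta_pos": [[0, 1.4, 0], [-1.99, 0, 0], [-1.98, 0, 0], [0, -0.44, 0], [0.21, -0.45, 0], [0.31, 0.11, 0], [0.33, 0.06, 0], [0.17, 0.01, 0], [0.38, 0, 0], [0.38, 0, 0]], "twist": [[0, 0, 0], [0, 0, 0], [0, 0, 0], [0, 0, 0], [0, 0, 0], [0, 0, 0], [0, 0, 0], [0, 0, 0], [0, 0, 0], [0, 0, 0]], "hand": [255, 255, 255, 255, 255, 255, 255, 255, 255, 255]}}

```text
clock: 12.95
tcp_pos: [0.4362, 0.1741, 0.1902]
tool_rot: [0.882, -0.471, -0.001, 0.002]
contact_force: [-5.4, -1.4, 3.2]
gripper_width: 0.0001
```

```bash
python3 -c "
from h import *
st(); mark('w7')"
```

```text
t 12.95 x 0.7 f 32.0 z 0.1902  Fx -1.8 Ff 5.3 Fz 3.2 [ 0.8823 -0.4707 -0.0009  0.0017]
mark px [231.6 225.2] area 79 r 17.1 mm angle -0.80 rad
```

Request:
{"api": "jog_arm", "payload": {"delta_pos": [[0.37, 0, 0], [0.37, 0, 0], [0.33, -0.03, 0], [0.32, -0.09, 0], [0.3, -0.14, 0], [0.27, -0.19, 0], [0.23, -0.23, 0], [0, 2, 0], [0, 2, 0], [0, 0, -4]], "twist": [[0, 0, 0], [0, 0, 0], [0, 0, 0], [0, 0, 0], [0, 0, 0], [0, 0, 0], [0, 0, 0], [0, 0, 0], [0, 0, 0], [0, 0, 0]], "hand": [255, 255, 255, 255, 255, 255, 255, 255, 255, 255]}}

```text
clock: 14.25
tcp_pos: [0.4214, 0.1381, 0.2293]
tool_rot: [0.882, -0.471, -0.001, 0.001]
contact_force: [0.5, 1.3, 0.5]
gripper_width: -0.0001
```

```bash
python3 -c "
from h import *
st(); mark('w8');cv2.imwrite('pics/w8b.png',cv2.resize(cv2.imread('pics/w8.png'),(800,600)))"
```

```text
t 14.25 x 22.6 f 64.1 z 0.2293  Fx -0.8 Ff -1.1 Fz 0.5 [ 8.822e-01 -4.709e-01 -6.000e-04  1.200e-03]
mark px [231.4 146. ] area 38 r 15.6 mm angle 0.46 rad
mark px [236.7 154.3] area 7 r 21.1 mm angle 0.48 rad
```

View pics/w8b.png

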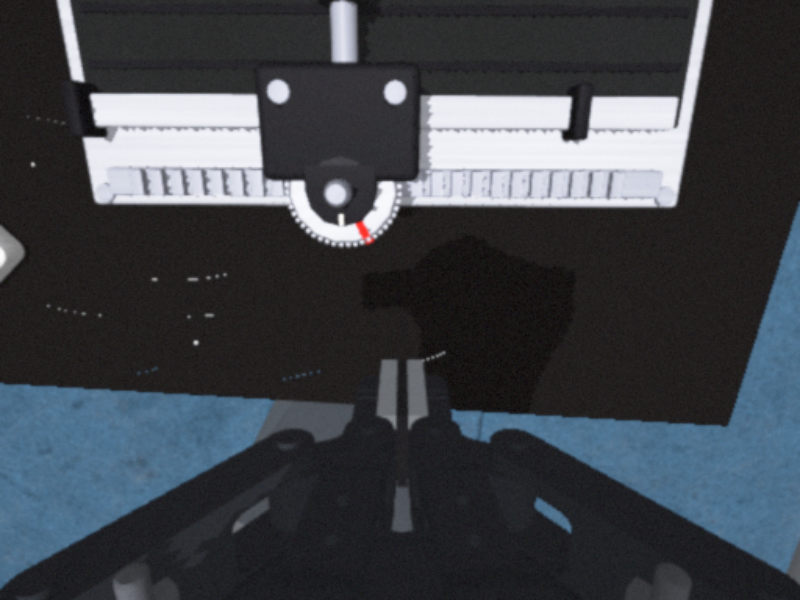

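Request:
{"api": "jog_arm", "payload": {"delta_pos": [[0, 0, -3], [-3.85, 0, 0], [-3.85, 0, 0], [0, -4.1, 0], [0, -4.1, 0], [0, 0, 3.5], [0, 0, 3.4], [1.0, 0, 0], [0.5, 0, 0], [0, 0, 0]], "twist": [[0, 0, 0], [0, 0, 0], [0, 0, 0], [0, 0, 0], [0, 0, 0], [0, 0, 0], [0, 0, 0], [0, 0, 0], [0, 0, 0], [0, 0, 0]], "hand": [255, 255, 255, 255, 255, 255, 255, 255, 255, 255]}}

```text
clock: 15.55
tcp_pos: [0.457, 0.2358, 0.193]
tool_rot: [0.882, -0.471, 0.001, -0.002]
contact_force: [-0.1, 0.9, -0.2]
gripper_width: 0.0001
```

```bash
python3 -c "
from h import *
st(); mark('w9');cv2.imwrite('pics/w9b.png',cv2.resize(cv2.imread('pics/w9.png'),(800,600)))"
```

```text
t 15.55 x -39.4 f -19.3 z 0.1930  Fx -0.8 Ff -0.4 Fz -0.2 [ 0.8821 -0.4711  0.0014 -0.0017]
```

View pics/w9b.png

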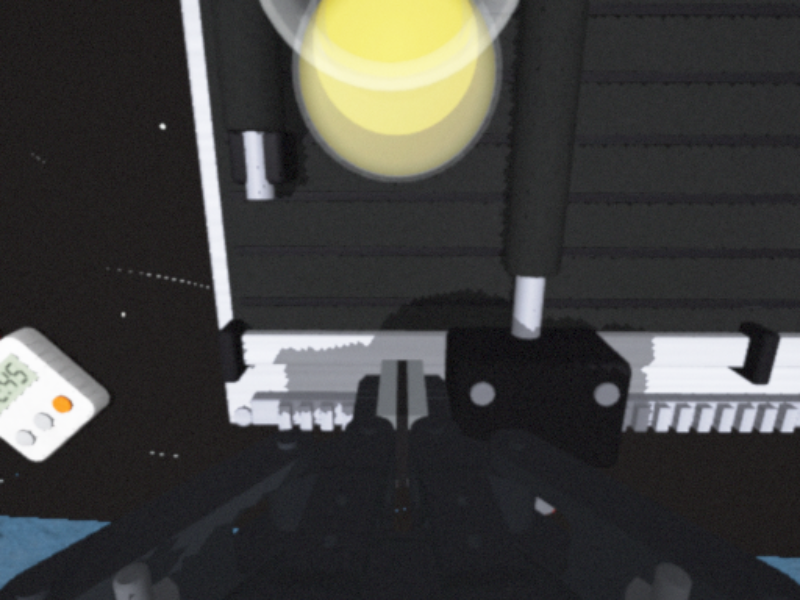

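Request:
{"api": "jog_arm", "payload": {"delta_pos": [[0.6, 0, 0], [0.6, 0, 0], [0.6, 0, 0], [0.6, 0, 0], [0.6, 0, 0], [0.6, 0, 0], [0.6, 0, 0], [0.6, 0, 0], [0.6, 0, 0], [0, 0, 0]], "twist": [[0, 0, 0], [0, 0, 0], [0, 0, 0], [0, 0, 0], [0, 0, 0], [0, 0, 0], [0, 0, 0], [0, 0, 0], [0, 0, 0], [0, 0, 0]], "hand": [255, 255, 255, 255, 255, 255, 255, 255, 255, 255]}}

```text
clock: 16.85
tcp_pos: [0.4847, 0.1932, 0.1922]
tool_rot: [0.883, -0.47, -0.001, -0.001]
contact_force: [-3.3, 3.7, 3.7]
gripper_width: -0.0002
```

```bash
python3 -c "
from h import *
st()"
```

```text
t 16.85 x 11.5 f -19.0 z 0.1922  Fx -4.9 Ff 0.7 Fz 3.7 [ 0.8829 -0.4695 -0.001  -0.0012]
```

Request:
{"api": "jog_arm", "payload": {"delta_pos": [[0.3, 0, 0], [0.3, 0, 0], [0.2, 0, 0], [0.1, 0, 0], [0.1, 0, 0], [0.1, 0, 0], [0.1, 0, 0], [0.1, 0, 0], [0, 0, 0], [0, 0, 0]], "twist": [[0, 0, 0], [0, 0, 0], [0, 0, 0], [0, 0, 0], [0, 0, 0], [0, 0, 0], [0, 0, 0], [0, 0, 0], [0, 0, 0], [0, 0, 0]], "hand": [255, 255, 255, 255, 255, 255, 255, 255, 255, 255]}}

```text
clock: 18.1
tcp_pos: [0.4901, 0.1852, 0.1921]
tool_rot: [0.884, -0.468, -0.003, -0.002]
contact_force: [-7.2, 8.4, 6.0]
gripper_width: -0.0001
```

```bash
python3 -c "
from h import *
st()"
```

```text
t 18.10 x 21.0 f -19.1 z 0.1921  Fx -11.0 Ff 1.4 Fz 6.0 [ 0.8836 -0.4682 -0.0033 -0.0016]
```

Request:
{"api": "jog_arm", "payload": {"delta_pos": [[0.1, 0, 0], [0.1, 0, 0], [0.1, 0, 0], [0.1, 0, 0], [0, 0, 0], [0, 0, 0], [0, 0, 0], [0, 0, 0], [0, 0, 0], [0, 0, 0]], "twist": [[0, 0, 0], [0, 0, 0], [0, 0, 0], [0, 0, 0], [0, 0, 0], [0, 0, 0], [0, 0, 0], [0, 0, 0], [0, 0, 0], [0, 0, 0]], "hand": [255, 255, 255, 255, 255, 255, 255, 255, 255, 255]}}

```text
clock: 19.35
tcp_pos: [0.4903, 0.1849, 0.1921]
tool_rot: [0.884, -0.467, -0.006, -0.002]
contact_force: [-10.8, 14.3, 8.8]
gripper_width: -0.0002
```

```bash
python3 -c "
from h import *
st()"
```

```text
t 19.35 x 21.5 f -19.1 z 0.1921  Fx -17.9 Ff 1.2 Fz 8.8 [ 0.8842 -0.467  -0.0058 -0.0022]
```

Request:
{"api": "jog_arm", "payload": {"delta_pos": [[-1, 0, 0], [-2, 0, 0], [-1, 0, 0], [0, 0, -4], [0, 0, -5], [0, 0, -5], [0, 2.5, 0], [0, 2.5, 0], [0, 2, 0], [0, 0, 0]], "twist": [[0, 0, 0], [0, 0, 0], [0, 0, 0], [0, 0, 0], [0, 0, 0], [0, 0, 0], [0, 0, 0], [0, 0, 0], [0, 0, 0], [0, 0, 0]], "hand": [255, 255, 255, 255, 255, 255, 255, 255, 255, 255]}}

```text
clock: 20.6
tcp_pos: [0.4141, 0.17, 0.3316]
tool_rot: [0.882, -0.471, 0.0, 0.0]
contact_force: [0.0, 0.5, -0.7]
gripper_width: 0.0001
```

Run:
```python
import h
from h import *
h.N=N+.06*r
st(); mark('w10');cv2.imwrite('pics/w10b.png',cv2.resize(cv2.imread('pics/w10.png'),(800,600)))
for p in ((0,0),(.06,0)):
    print([ (proj('w10',np.r_[N+x*r+f*fr,z])/.64).round(0) for x,f,z in [(.06-.026,-.003,.142),(.06+.026,-.003,.142),(.06,0,.150)]]);break
snap('side','s10')
a=cv2.imread('pics/side0.png')[140:235,180:305];b=cv2.imread('pics/s10.png')[140:235,180:305]
cv2.imwrite('pics/cmp.png',cv2.resize(np.hstack([a,b]),(790,300),interpolation=cv2.INTER_CUBIC))
```

```text
t 20.60 x -68.0 f 52.7 z 0.3316  Fx -0.4 Ff -0.3 Fz -0.7 [ 8.821e-01 -4.711e-01  3.000e-04  3.000e-04]
mark px [341.5 141.5] area 11 r 15.4 mm angle 0.42 rad
[array([481., 191.]), array([577., 192.]), array([532., 199.])]
```

View pics/w10b.png

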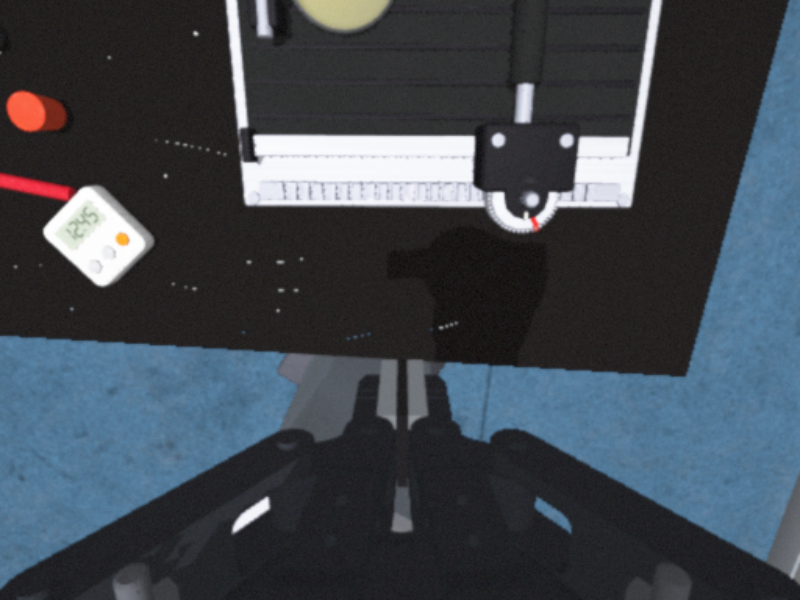

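View pics/cmp.png

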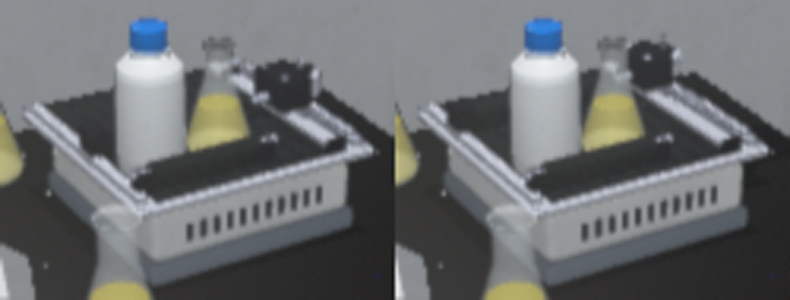

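```bash
python3 -c "
from bench import manip
print(manip.hand_in())"
```

```text
the job is handed in; nothing more can be done
None
```

I loosened the nut about two turns and pushed the clamp bar to its end stop. I handed the job in at 20.7 s on the robot clock; the hand-in gives no verdict.

- **Nut:** I rolled it with the shut fingertips pressed on the bare front of the rim, at about 5 to 8 N. It took five strokes, counting the short first one. Adding up the red mark's position through the strokes gives about 13.0 rad from tight, against the allowed 11.3 to 15.1. The mark was hidden behind the block after the first stroke, so that part of the count is inferred. Every later sighting fitted it.
- **Clamp bar:** I pushed on the left face of the carriage block until it stopped. The force rose from 5 N to 18 N with almost no further movement. In the last wrist picture the block lies within about 2 mm of where 60 mm of travel would put it. The nut's mark had not turned during the push (0.42 rad after, 0.46 rad before).
- **Vessels and bench:** In side-camera crops from before and after, the flask and bottle look unmoved and upright. The timer and red stopper look undisturbed in the last wrist picture. I did not check the tip box or black stopper again, but the arm never went near them.
- **Robot:** It stands clear of everything, and the measured force is near zero.

No check failed or disagreed.

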